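Set the valve refacer's workhead to 45 degrees

TASK

The next valves have 45-degree faces: loosen the orange clamp knob on the valve refacing machine, swing the workhead by its black upright handle until its pointer stands on the red 45-degree mark, then screw the clamp knob fully tight again and let go. Leave the loose tools, valves and containers where they stand.

Things in the scene. Friction and masses are not known exactly. Their poses are not given: they have to be found in the camera images.
- clamp_knob (a joint): clamp knob's turn about its own axis, rad: 0 = tight, on its end stop; grows as it is loosened, counter-clockwise looking at the knob's face, to a stop at 2.0. Begins at 0 to 0.1. Below 0.5 the clamp grips the workhead, harder nearer 0; from 0.5 on the workhead swings freely. Stays where left; turning takes up to 0.3 N m, most when tightening
- knob_grip (a point): middle of the clamp knob's orange wing, a bar 56 long (x), 14 thick (y), 26 high (z) mm, centred here; turns with the knob. z is the knob's axis, out of the boss: 35 degrees from vertical, leaning outward from the swivel axis to the operator. Below the bar is a neck 14 thick, 13 long, then a round boss of radius 16
- workhead (a joint): workhead's swivel angle as its pointer shows on the scale, rad: 0 at the first mark, 0.785 (45 degrees) at the red mark; grows clockwise seen from above; stops at 0 and 1.1. Begins between 0.18 and 0.52. Unclamped, about 0.35 N m swings it, and it stays where it is left
- swing_handle (a point): upright black round handle on the workhead's tail arm, 24 mm in diameter, its grip from 46 mm below to 18 mm above this point, which is on its axis, 150 mm from the swivel axis; free all round for 38 mm. Swings with the workhead. The housing beside it is about as high as the handle (its top 205 mm above the bench)
- swivel_axis (a point): vertical swivel axis at the scale ring's top (105 mm above the bench); axes as the machine's: z up, x away from the operator. At angle a the pointer stands along (-cos a, sin a) of these x, y axes, the handle along (-sin a, -cos a)
- pointer_tip (a point): tip of the workhead's black pointer, just above the scale ring
- mark_45 (a point): the red 45 degree mark on the light scale ring (radius 118 mm), 108 mm from the swivel axis; black marks every 5 degrees, longer ones every 15
- refacer: the valve refacing machine, 500 deep (x), 620 wide (y), grey-green, fixed to the bench; origin on the bench under the swivel axis; the pan reaches from x -180 to 320, y -220 to 400 mm; x points to its back, away from the robot (turned up to 30 degrees to the right). Pan floor 50 mm high with a 12 mm rim. Grinding wheel, guard and motor, up to 235 mm high, at the back (x above 150)
- valve_a: loose engine valve standing on its head in the pan, head 42 across, 112 tall, on the left of the clamp knob; origin under its head; leave alone
- valve_b: the same, head 38 across, 106 tall, standing on the bench in front of the machine, left; leave alone
- wrench: loose wrench 150 long lying in the pan at the right front; leave alone
- spray_can: white and blue aerosol can, 66 across, 190 tall, on the bench in front of the machine, left; leave alone
- oil_bottle: dark bottle with a red cap, 72 across, 160 tall, on the bench, right; leave alone
- paste_jar: low jar, 68 across, 55 tall, on the bench, front left or right; leave alone
- screwdriver: screwdriver 190 long lying on the bench in front of the machine; leave alone
- collet_cup: small steel cup, 72 across, 50 tall, on the bench, front left or right; leave alone

How it is judged:
By the outcome, as a careful person would: the job done as asked, in the order asked, and still so for the second after the job is handed in, with the robot touching nothing.
It also fails if it takes over 64 s, if anything falls off the work surface, if the arm or the gripper's body presses on something with over 40 N, if the wrist force passes 120 N, or if a joint passes its speed limit or range.

ROBOT

A 6-joint arm with a two-finger parallel gripper is mounted at the origin on the work surface. World frame = base frame: x ahead of the robot, y to its left, z up, the work surface at z = 0. Lengths are in m, angles in rad, forces in N, time in s.
With the tool pointing down it reaches from about 0.4 to 0.925 m from the base axis. Payload 3.4 kg.
Tool frame: the origin (TCP) lies between the finger pads; the fingertips stand 8 mm ahead of it and the grasp point (between the pads) lies 11 mm behind it; z points along the fingers, y is the line along which they close (so a half turn about z gives the same grasp; the last joint's range is limited). The gripper opens to 85 mm and grips with 20 to 120 N. Pads are 22 mm wide; open, the fingers measure 114 mm over their backs; the gripper's body (76 mm by 85 mm) begins 54 mm behind the grasp point. The pads swing forward as they close: fully open they stand 13 mm farther back than shut.
Start: joints at [-1.188, 0.307, 1.506, -0, 1.328, -0.073], TCP at [0.253, -0.516, 0.239] pointing down, gripper open.
Joint ranges: [-3.12, 3.12], [-1.05, 2.28], [0.14, 2.33], [-1.42, 4.57], [0.1, 2.73], [-2.68, 2.68]. Speed limits (rad/s): [2.57, 2.57, 3.14, 3.14, 3.14, 3.14].

INTERFACE

Orientations are given as a rotation vector (axis times angle).
In Python, from rig import env, get_image, camera_params gives the robot as it stands.
- The arm moves only by the tool send_rows, never from a script. Its argument "rows" is one flat list of numbers, 7 for each row, row after row: the opening, from -1 (shut) to 1 (fully open), so that 0 is half open, then the shift along the tool's x, y, z in m, then the turn, a rotation vector about the tool's x, y, z in rad. In form: [jaw, dx, dy, dz, ax, ay, az, jaw, dx, dy, dz, ax, ay, az, ...]. A call has exactly 10 rows; each row shifts and turns the commanded pose from where the row before left it, along the tool's axes as they then stand; what a row does not reach is not made up. A row lasts 1/10 s, in which the tool goes at most 50 mm and 8.59 degrees, less where a joint would pass 70% of its speed; a pose out of reach is approached as far as the arm can. A call is refused whole if a number of a shift passes 0.05 or a number of a turn 0.15, either way. A call with a gripper value outside its range is refused whole. The fingers move at their own pace and stop on an object; "newtons" is the grip in N (left out, the last holds). Time passes only in rows, so rows that do not move let the fingers close, or fill a call up. It gives the time, the measured TCP pose, the force, the opening and the grip force at its end, in the units of the state.
- env.sense(): the state, without advancing time (a new reading comes with each control period).
- get_image(name): name is "scene" or "side" or "wrist"; returns the picture (480x640x3 uint8, red, green, blue); there is no depth.
- camera_params(name): a dict with "fx", "fy", "cx", "cy" (pixels), "position" and "orientation" of the camera in the world. Camera axes: x right, y up, looking along -z (the intrinsics and any distortion apply to the point x, -y, -z); pixel columns grow to the right and rows downward; lengths in m; the calibration is good to about 2 mm. The wrist camera is an equidistant fisheye: a pixel r from the principal point sees the ray r / f radians off the axis. A picture is of the moment at which its call begins: read the wrist's pose just before it. camera_params takes no time and is no camera call; for the wrist camera it gives the pose at the moment of the call.
- env.hand_in(): hands the job in; it is judged then, once.
The state is a dict: "t": time; "qpos": joint angles; "joint_vel": joint speeds; "joint_torque": joint torques, N m; "eef_pos": TCP position; "ee_rot": TCP orientation; "contact_force": force on the tool from outside, world axes, zero at the start; "ft_torque": the same for the moment, N m; "width": finger opening in m; "grip_force": force on a finger pad.
Only numpy, scipy, OpenCV 4.12 (cv2) and the standard library are available. Lean on these libraries where they do the work, as an engineer would, in place of code of your own. Each camera call takes 0.05 s, during which the arm holds its last target. There are 200 camera calls.

## Working session

There is one attempt and no reset: what is moved stays moved. The work goes in short steps, Python scripts to look and compute and a tool call to move; the robot and the scene stay as the last step left them, time stands still between calls to the robot, and variables do not carry over. Pictures are saved under pics/ and viewed, at most 10 in all, crops included, and the job is handed in when it is done.

Besides the shell and the picture viewer there is one more tool, called as name(argument=value, ...) on one line, values as JSON. send_rows: Moves the arm, as the interface text tells. Its arguments: {"type":"object","properties":{"rows":{"type":"array","items":{"type":"number"}},"newtons":{"type":"number"}},"required":["rows"]}

```bash
ls; mkdir -p pics; python3 - <<'E'
from rig import env,get_image,camera_params
import cv2,numpy as np
for n in("scene","side"):
    im=get_image(n);cv2.imwrite(f"pics/{n}0.png",cv2.cvtColor(im,cv2.COLOR_RGB2BGR))
    print(n,camera_params(n))
print(camera_params("wrist"));print(env.sense())
E
```

```text
pics
scene {'fx': 617.484681547905, 'fy': 617.484681547905, 'cx': 323.3304158764722, 'cy': 243.93149225018897, 'position': array([ 1.30863335, -0.79061178,  1.47184259]), 'orientation': array([0.6502962 , 0.27032196, 0.72429789])}
side {'fx': 539.2783785584828, 'fy': 539.2783785584828, 'cx': 321.6612270144812, 'cy': 244.02847926798407, 'position': array([0.27343755, 0.85273628, 0.93604748]), 'orientation': array([ 0.19915591, -1.14639509, -2.60196559])}
{'fx': 371.64829954431775, 'fy': 371.64829954431775, 'cx': 322.3540599300628, 'cy': 239.81255957040926, 'position': array([ 0.31800196, -0.48430719,  0.37391772]), 'orientation': array([-0.25538742,  0.16161242, -1.10700335])}
{'t': 0.1, 'qpos': array([-1.18852014e+00,  3.07471618e-01,  1.50752880e+00,  1.38785808e-06,
        1.32843613e+00, -7.35228068e-02]), 'joint_vel': array([-8.43094109e-04, -1.31300834e-03, -3.47919712e-03, -5.59624886e-05,
        1.17414021e-03,  1.25886647e-04]), 'joint_torque': array([ 1.05524603e-03, -4.58526456e+01, -2.52608281e+01,  1.67254882e-05,
        5.54909930e-03,  1.91914478e-05]), 'eef_pos': array([ 0.25283908, -0.51573984,  0.23849365]), 'ee_rot': array([-3.05858588e+00, -7.09373579e-01,  4.43012055e-04]), 'contact_force': array([ 0.76322225, -0.01129526,  1.15799093]), 'ft_torque': array([-0.01043337, -0.06117583,  0.03030187]), 'grip_force': 0.0, 'width': 0.08520923799946838}
```

View pics/scene0.png

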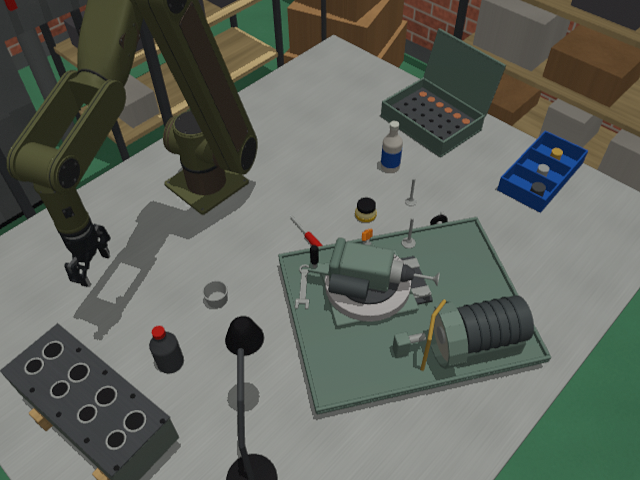

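View pics/side0.png

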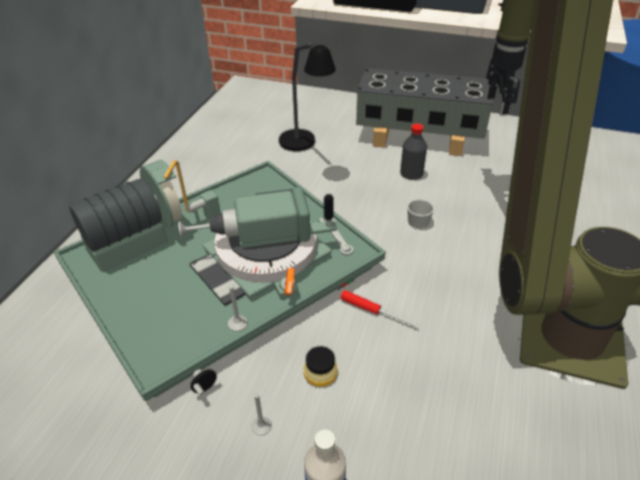

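The scene view shows the pan with corners near (279,255), (478,219), (549,358) and (317,415), the knob at (367,235) and the handle at (314,253). In the side view the knob is at (290,281), the handle at (328,207), and the pan corners at (384,254), (148,396), (60,252) and (268,164). Next I triangulate.

```bash
cat > h.py <<'E'
import numpy as np,cv2
from scipy.spatial.transform import Rotation as R
from rig import env,get_image,camera_params
def ray(c,p):
    x,y=(p[0]-c['cx'])/c['fx'],(p[1]-c['cy'])/c['fy']
    if c.get('fish'):
        r=np.hypot(x,y);s=np.sin(r)/max(r,1e-9);d=np.array([x*s,-y*s,-np.cos(r)])
    else: d=np.array([x,-y,-1.])
    d=R.from_rotvec(c['orientation']).apply(d);return c['position'],d/np.linalg.norm(d)
def plane(c,p,z):
    o,d=ray(c,p);return o+d*(z-o[2])/d[2]
def tri(*rs):
    A=sum(np.eye(3)-np.outer(d,d) for o,d in rs);b=sum((np.eye(3)-np.outer(d,d))@o for o,d in rs)
    X=np.linalg.solve(A,b);return X,[np.linalg.norm((np.eye(3)-np.outer(d,d))@(X-o)) for o,d in rs]
def proj(c,X):
    v=R.from_rotvec(c['orientation']).inv().apply(np.asarray(X)-c['position']);v=v*[1,-1,-1]
    if c.get('fish'):
        t=np.arctan2(np.hypot(v[0],v[1]),v[2]);k=t/np.hypot(v[0],v[1]);u=v[:2]*k
    else: u=v[:2]/v[2]
    return u*[c['fx'],c['fy']]+[c['cx'],c['cy']]
def wcam():
    c=camera_params('wrist');c['fish']=1;return c
def orange(im,roi):
    h=cv2.cvtColor(im,cv2.COLOR_RGB2HSV);m=cv2.inRange(h,(5,170,120),(20,255,255))
    k=np.zeros_like(m);x0,y0,x1,y1=roi;k[y0:y1,x0:x1]=m[y0:y1,x0:x1];return k
E
python3 - <<'E'
from h import *
np.set_printoptions(precision=4,suppress=True)
S,D=camera_params('scene'),camera_params('side')
C={'fr':((279,256),(384,254)),'fl':((478,219),(148,396)),'bl':((549,358),(60,252)),'br':((317,415),(268,164))}
P={}
for k,(a,b) in C.items():
    P[k]=tri(ray(S,a),ray(D,b));print(k,P[k], plane(S,a,.062),plane(D,b,.062))
src=np.array([[-180,-220],[-180,400],[320,400],[320,-220]])/1000
dst=np.array([(plane(S,C[k][0],.062)+plane(D,C[k][1],.062))[:2]/2 for k in('fr','fl','bl','br')])
a=src-src.mean(0);b=dst-dst.mean(0)
yaw=np.arctan2((a[:,0]*b[:,1]-a[:,1]*b[:,0]).sum(),(a*b).sum())
Rm=np.array([[np.cos(yaw),-np.sin(yaw)],[np.sin(yaw),np.cos(yaw)]])
t=dst.mean(0)-Rm@src.mean(0);print('yaw',yaw,np.degrees(yaw),'origin',t,'res',dst-(src@Rm.T+t))
ims={n:cv2.cvtColor(cv2.imread(f'pics/{n}0.png'),cv2.COLOR_BGR2RGB) for n in('scene','side')}
def cen(m):
    ys,xs=np.nonzero(m);return xs.mean(),ys.mean(),len(xs),xs.min(),xs.max(),ys.min(),ys.max()
a=cen(orange(ims['scene'],(340,215,395,260)));b=cen(orange(ims['side'],(270,255,310,305)));print(a,b)
X,r=tri(ray(S,a[:2]),ray(D,b[:2]));print('knob',X,r,'mach',Rm.T@(X[:2]-t))
def dark(im,roi):
    g=im.max(2);m=np.uint8(g<40)*255;k=np.zeros_like(m);x0,y0,x1,y1=roi;k[y0:y1,x0:x1]=m[y0:y1,x0:x1];return k
a=cen(dark(ims['scene'],(305,238,322,268)));b=cen(dark(ims['side'],(320,188,338,224)));print(a,b)
X,r=tri(ray(S,a[:2]),ray(D,b[:2]));h=Rm.T@(X[:2]-t);print('handle',X,r,'mach',h,np.hypot(*h),'ang',np.arctan2(-h[0],-h[1]))
E
```

```text
fr (array([ 0.4345, -0.0759,  0.054 ]), [np.float64(0.002051556922633991), np.float64(0.00205155692263398)]) [ 0.4373 -0.0805  0.062 ] [ 0.4346 -0.0659  0.062 ]
fl (array([0.7693, 0.4373, 0.052 ]), [np.float64(0.00620515530229878), np.float64(0.006205155302298595)]) [0.7776 0.4331 0.062 ] [0.7581 0.4391 0.062 ]
bl (array([1.1792, 0.1611, 0.0562]), [np.float64(0.0031795081344459723), np.float64(0.003179508134446111)]) [1.182  0.1598 0.062 ] [1.1698 0.1646 0.062 ]
br (array([ 0.851 , -0.352 ,  0.0461]), [np.float64(9.610296351154013e-06), np.float64(9.61029635105819e-06)]) [ 0.8561 -0.3569  0.062 ] [ 0.8407 -0.3306  0.062 ]
yaw -0.5798862675642247 -33.22503572902408 origin [0.6992 0.0084] res [[ 0.0079  0.0038]
 [ 0.0001 -0.0055]
 [-0.0101 -0.0055]
 [ 0.0021  0.0072]]
(np.float64(366.46590909090907), np.float64(234.42045454545453), 88, np.int64(362), np.int64(371), np.int64(229), np.int64(240)) (np.float64(289.16129032258067), np.float64(279.1290322580645), 124, np.int64(285), np.int64(293), np.int64(269), np.int64(294))
knob [0.5969 0.1226 0.1116] [np.float64(0.001525008138190346), np.float64(0.0015250081381903851)] mach [-0.1481  0.0395]
(np.float64(313.75182481751824), np.float64(254.35766423357666), 137, np.int64(310), np.int64(318), np.int64(246), np.int64(264)) (np.float64(328.12418300653593), np.float64(207.19607843137254), 153, np.int64(325), np.int64(332), np.int64(196), np.int64(218))
handle [ 0.5706 -0.0663  0.1699] [np.float64(0.002234998210871091), np.float64(0.002234998210870893)] mach [-0.0666 -0.1329] 0.14867541099631387 ang 0.4645241455128815
```

```bash
cat >> h.py <<'E'
def twist(p1,R1,N,start=None):
    s=env.sense();p0,R0=(s['eef_pos'],R.from_rotvec(s['ee_rot'])) if start is None else start
    w=(R0.inv()*R1).as_rotvec()/N;q=R0.inv().apply(np.asarray(p1)-p0)
    M=sum(R.from_rotvec(w*k).as_matrix() for k in range(N));d=np.linalg.solve(M,q)
    print('N',N,'row',np.round(d,4),np.round(w,4));return d,w
def tool(axis,xdir):
    z=-np.asarray(axis)/np.linalg.norm(axis);x=np.asarray(xdir,float);x=x-z*(x@z);x/=np.linalg.norm(x)
    return R.from_matrix(np.c_[x,np.cross(z,x),z])
def save(im,n): cv2.imwrite(f'pics/{n}.png',cv2.cvtColor(im,cv2.COLOR_RGB2BGR))
E
python3 - <<'E'
from h import *
r=np.array([-.102,.114])/.153;ax=np.r_[r*np.sin(np.radians(35)),np.cos(np.radians(35))]
twist(np.array([.597,.1226,.1116])+.18*ax,tool(ax,[.74,.67,0]),20)
E
```

```text
N 20 row [ 0.0314 -0.0214 -0.007 ] [-0.0304  0.0041 -0.0135]
```

send_rows(rows=[1,0.0314,-0.0214,-0.007,-0.0304,0.0041,-0.0135,1,0.0314,-0.0214,-0.007,-0.0304,0.0041,-0.0135,1,0.0314,-0.0214,-0.007,-0.0304,0.0041,-0.0135,1,0.0314,-0.0214,-0.007,-0.0304,0.0041,-0.0135,1,0.0314,-0.0214,-0.007,-0.0304,0.0041,-0.0135,1,0.0314,-0.0214,-0.007,-0.0304,0.0041,-0.0135,1,0.0314,-0.0214,-0.007,-0.0304,0.0041,-0.0135,1,0.0314,-0.0214,-0.007,-0.0304,0.0041,-0.0135,1,0.0314,-0.0214,-0.007,-0.0304,0.0041,-0.0135,1,0.0314,-0.0214,-0.007,-0.0304,0.0041,-0.0135], newtons=60)

```text
t: 1.1
eef_pos: [0.4161, -0.1682, 0.2832]
ee_rot: [2.726, 0.831, 0.157]
contact_force: [1.5, -0.1, 0.7]
width: 0.0854
grip_force: 0.0
```

send_rows(rows=[1,0.0314,-0.0214,-0.007,-0.0304,0.0041,-0.0135,1,0.0314,-0.0214,-0.007,-0.0304,0.0041,-0.0135,1,0.0314,-0.0214,-0.007,-0.0304,0.0041,-0.0135,1,0.0314,-0.0214,-0.007,-0.0304,0.0041,-0.0135,1,0.0314,-0.0214,-0.007,-0.0304,0.0041,-0.0135,1,0.0314,-0.0214,-0.007,-0.0304,0.0041,-0.0135,1,0.0314,-0.0214,-0.007,-0.0304,0.0041,-0.0135,1,0.0314,-0.0214,-0.007,-0.0304,0.0041,-0.0135,1,0.0314,-0.0214,-0.007,-0.0304,0.0041,-0.0135,1,0.0314,-0.0214,-0.007,-0.0304,0.0041,-0.0135])

```text
t: 2.1
eef_pos: [0.5286, 0.2, 0.2582]
ee_rot: [2.383, 0.918, 0.286]
contact_force: [0.5, -0.9, -0.1]
width: 0.0853
grip_force: 0.0
```

```bash
python3 - <<'E'
from h import *
print(env.sense())
c=wcam();save(get_image('wrist'),'w1');print(c)
E
```

```text
{'t': 2.1, 'qpos': array([ 0.66023627,  0.2830673 ,  1.67267345, -0.65746179,  1.21936031,
        1.73963686]), 'joint_vel': array([ 0.64808998,  0.52165036, -0.42081182, -0.3023034 ,  0.28390286,
        0.56385344]), 'joint_torque': array([ -1.47091772, -45.13503671, -21.50050342,  -2.65397966,
         0.36086365,  -0.5358829 ]), 'eef_pos': array([0.52860031, 0.20004297, 0.25821128]), 'ee_rot': array([2.38283586, 0.91840051, 0.28606359]), 'contact_force': array([ 0.51352576, -0.87660715, -0.14668433]), 'ft_torque': array([0.16654938, 0.189672  , 0.0336537 ]), 'grip_force': 0.0, 'width': 0.08532515988546004}
{'fx': 371.64829954431775, 'fy': 371.64829954431775, 'cx': 322.3540599300628, 'cy': 239.81255957040926, 'position': array([0.53082341, 0.30600188, 0.36892161]), 'orientation': array([-0.52191552, -0.45758313, -0.89075717]), 'fish': 1}
```

View pics/w1.png

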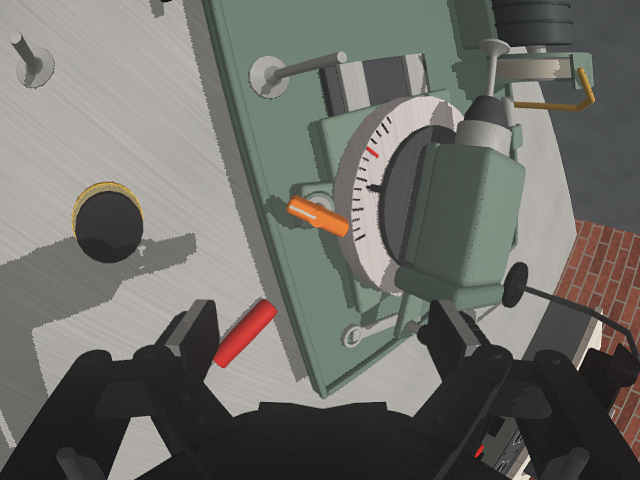

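The wrist view shows the wing from (290,205) to (349,229), with the boss behind it near (317,193). The red mark is at (372,152), the pointer tip at (368,188), and the ring's outer edge is on the left of the dial. Next: ring centre, yaw, knob pose and the axis-lean hypotheses.

```bash
cat > m.py <<'E'
from h import *
from scipy.optimize import least_squares
np.set_printoptions(precision=4,suppress=True)
c={'fx':371.648,'fy':371.648,'cx':322.354,'cy':239.8126,'position':np.array([0.53082341,0.30600188,0.36892161]),'orientation':np.array([-0.52191552,-0.45758313,-0.89075717]),'fish':1}
im=cv2.cvtColor(cv2.imread('pics/w1.png'),cv2.COLOR_BGR2RGB)
h=cv2.cvtColor(im,cv2.COLOR_RGB2HSV)
m=cv2.inRange(h,(0,0,170),(180,35,255));k=np.zeros_like(m);k[85:305,330:470]=m[85:305,330:470]
n,l,st,_=cv2.connectedComponentsWithStats(k);i=1+st[1:,4].argmax();k=np.uint8(l==i);print('ring',st[i])
save(np.where(k[...,None]>0,im,im//3)[60:320,240:500].repeat(2,0).repeat(2,1),'ring')
red=cv2.inRange(h,(0,150,120),(4,255,255));red[:130]=0;red[175:]=0;red[:,:355]=0;red[:,395:]=0
ys,xs=np.nonzero(red);rp=(xs.mean(),ys.mean());print('red px',rp,len(xs))
red=plane(c,rp,.105);print('red',red)
# inner edge/outer edge points
o=[]
for y in range(115,180,5):
    xs=np.nonzero(k[y])[0];o.append(plane(c,(xs.min()-.5,y),.105)[:2])
for y in range(240,290,5):
    xs=np.nonzero(k[y])[0];o.append(plane(c,(xs.min()-.5,y),.105)[:2])
o=np.array(o)
f=lambda p:np.r_[np.hypot(*(o-p).T)-.118,np.hypot(*(red[:2]-p))-.108]
s=least_squares(f,[.69,.01],loss='soft_l1',f_scale=.002);print('swivel',s.x,'res',np.round(s.fun*1000,1),np.round(f(s.x)*1000,1))
t=s.x;v=red[:2]-t
yaw=np.arctan2(v[1],v[0])-np.arctan2(.7071,-.7071);yaw=(yaw+np.pi)%(2*np.pi)-np.pi;print('yaw',yaw,np.degrees(yaw))
Rm=np.array([[np.cos(yaw),-np.sin(yaw)],[np.sin(yaw),np.cos(yaw)]])
pt=plane(c,(367,187),.107)[:2];q=Rm.T@(pt-t);print('pointer',pt,q,np.hypot(*q),'ang',np.arctan2(q[1],-q[0]))
S,D=camera_params('scene'),camera_params('side')
om=orange(im,(280,185,360,245));ys,xs=np.nonzero(om);w=(xs.mean(),ys.mean());(ce,sz,an)=cv2.minAreaRect(np.c_[xs,ys].astype(np.float32));print('wing px',w,ce,sz,an)
X,r=tri(ray(S,(366.5,234.4)),ray(D,(289.2,279.1)),ray(c,w));print('knob',X,r,'mach',Rm.T@(X[:2]-t),[tri(ray(S,(366.5,234.4)),ray(c,w))])
for nm,d in(('radial',(X[:2]-t)),('-x',-Rm[:,0])):
    d=d/np.linalg.norm(d);ax=np.r_[d*np.sin(np.radians(35)),np.cos(np.radians(35))]
    print(nm,ax,'boss top px',proj(c,X-.026*ax),'boss lower',proj(c,X-.05*ax))
    # wing dir in plane perp axis
    for e in((290,205),(349,229)):
        oo,dd=ray(c,e);print('  end',oo+dd*(((X-oo)@ax)/(dd@ax))-X)
E
python3 m.py
```

```text
ring [ 351   96   94  191 4917]
red px (np.float64(371.64102564102564), np.float64(151.46153846153845)) 39
red [0.6804 0.1135 0.105 ]
swivel [0.7029 0.0069] res [-0.  -0.4 -0.3 -2.7  0.2  0.5  0.  -0.2  0.9  1.1  0.4 -0.1 -0.5 -3.
  0.6 -0.2 -0.6  0.3  0.5  0.1  0.2  0.  -0.1  1. ] [-0.  -0.4 -0.3 -2.7  0.2  0.5  0.  -0.2  0.9  1.1  0.4 -0.1 -0.5 -3.
  0.6 -0.2 -0.6  0.3  0.5  0.1  0.2  0.  -0.1  1. ]
yaw -0.577566879108022 -33.0921445594323
pointer [0.6508 0.0959] [-0.0923  0.0461] 0.10320332572156138 ang 0.4634793158509388
wing px (np.float64(319.5696913002806), np.float64(216.26847521047708)) (317.9110107421875, 216.21531677246094) (64.4969711303711, 20.964679718017578) 27.64597511291504
knob [0.5968 0.1234 0.1109] [np.float64(0.001851732565176323), np.float64(0.0014429309413048178), np.float64(0.0013200696367769587)] mach [-0.1525  0.0397] [(array([0.596 , 0.1236, 0.1101]), [np.float64(0.0013301329374876742), np.float64(0.0013301329374875766)])]
radial [-0.3861  0.4242  0.8192] boss top px [320.7293 210.9584] boss lower [320.7861 205.851 ]
  end [-0.0064  0.0235 -0.0152]
  end [ 0.0059 -0.0221  0.0142]
-x [-0.4805  0.3132  0.8192] boss top px [320.2963 207.0914] boss lower [320.0044 198.8417]
  end [-0.0068  0.0245 -0.0134]
  end [ 0.0064 -0.0234  0.0127]
```

View pics/ring.png

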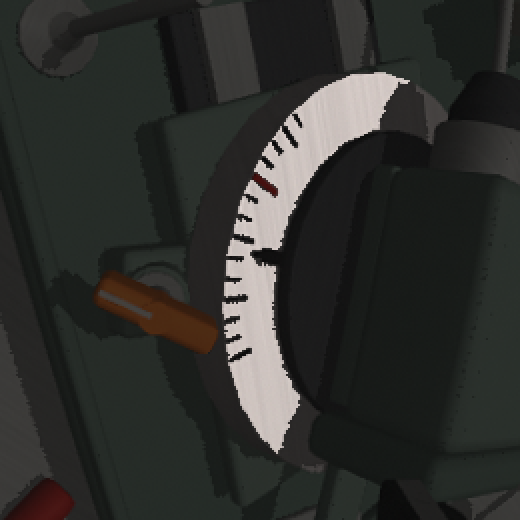

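```bash
cat >> h.py <<'E'
T0=np.array([.7029,.0069]);YAW=-.5776
AX=np.array([-.3861,.4242,.8192]);AX/=np.linalg.norm(AX);K=np.array([.5965,.1235,.1105])
def axrot(a,Rt): return R.from_rotvec(AX*a)*Rt
E
python3 - <<'E'
from h import *
np.set_printoptions(precision=4,suppress=True)
W=np.array([-.0062,.0228,-.0147])
Rt=tool(AX,W);twist(K+.09*AX,Rt,10)
c={'fx':371.648,'fy':371.648,'cx':322.354,'cy':239.8126,'position':np.array([0.53082341,0.30600188,0.36892161]),'orientation':np.array([-0.52191552,-0.45758313,-0.89075717]),'fish':1}
print('valve_a',plane(c,(269,77),.052),'top',plane(c,(341,57),.162),'jar',plane(c,(110,225),.055))
E
```

```text
N 10 row [-0.0008 -0.0001  0.009 ] [-0.     -0.0002 -0.1172]
valve_a [0.679  0.2219 0.052 ] top [0.6787 0.2225 0.162 ] jar [0.4879 0.2554 0.055 ]
```

send_rows(rows=[-0.1,-0.0008,0,0.009,0,0,-0.117,-0.1,-0.0008,0,0.009,0,0,-0.117,-0.1,-0.0008,0,0.009,0,0,-0.117,-0.1,-0.0008,0,0.009,0,0,-0.117,-0.1,-0.0008,0,0.009,0,0,-0.117,-0.1,-0.0008,0,0.009,0,0,-0.117,-0.1,-0.0008,0,0.009,0,0,-0.117,-0.1,-0.0008,0,0.009,0,0,-0.117,-0.1,-0.0008,0,0.009,0,0,-0.117,-0.1,-0.0008,0,0.009,0,0,-0.117])

```text
t: 3.15
eef_pos: [0.56, 0.1526, 0.1865]
ee_rot: [1.468, 2.073, -0.18]
contact_force: [0.6, 1.1, 0.3]
width: 0.0386
grip_force: 0.0
```

```bash
python3 - <<'E'
from h import *
np.set_printoptions(precision=4,suppress=True)
s=env.sense();print(s['qpos'],s['eef_pos'])
c=wcam();im=get_image('wrist');save(im,'w2')
m=orange(im,(150,50,500,400));ys,xs=np.nonzero(m);print('wing',xs.mean(),ys.mean(),cv2.minAreaRect(np.c_[xs,ys].astype(np.float32)))
print('pred',proj(c,K),'up',proj(c,K+.013*AX),'boss',proj(c,K-.026*AX));Rt=R.from_rotvec(s['ee_rot'])
x=Rt.apply([1,0,0]);y=Rt.apply([0,1,0])
for a in(-.028,.028):
  for b in (-.007,.007): print(proj(c,K+.013*AX+a*x+b*y))
E
```

```text
[ 0.5504  0.3565  1.7751 -0.7231  1.0223  0.6051] [0.56   0.1526 0.1865]
wing 330.9313108185461 232.48826559816828 ((331.2439880371094, 230.9861602783203), (22.561656951904297, 92.4596176147461), 3.094058036804199)
pred [329.6354 235.0912] up [329.9238 241.0941] boss [329.1398 224.8365]
[318.2756 284.6294]
[340.9828 284.5896]
[317.9479 194.302 ]
[342.3473 194.3383]
```

View pics/w2.png

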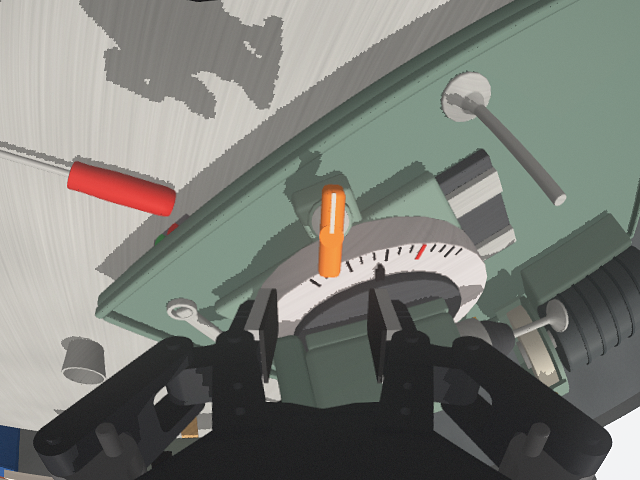

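The wing is centred between the fingers, tilted 3° at about (331,232). It matches the prediction to 2–3 mm, so I correct slightly and advance.

send_rows(rows=[-0.1,0.0025,0.0005,0.012,0,0,0.05,-0.1,0,0,0.012,0,0,0,-0.1,0,0,0.012,0,0,0,-0.1,0,0,0.012,0,0,0,-0.1,0,0,0.012,0,0,0,-0.1,0,0,0.012,0,0,0,-0.1,0,0,0.012,0,0,0,-0.1,0,0,0.012,0,0,0,-0.1,0,0,0,0,0,0,-0.1,0,0,0,0,0,0])

```text
t: 4.2
eef_pos: [0.5969, 0.1139, 0.107]
ee_rot: [1.523, 2.03, -0.159]
contact_force: [0.2, 0.1, -0.2]
width: 0.0382
grip_force: 0.0
```

send_rows(rows=[-1,0,0,0,0,0,0,-1,0,0,0,0,0,0,-1,0,0,0,0,0,0,-1,0,0,0,0,0,0,-1,0,0,0,0,0,0,-1,0,0,0,0,0,0,-1,0,0,0,0,0,0,-1,0,0,0,0,0,0,-1,0,0,0,0,0,0,-1,0,0,0,0,0,0], newtons=40)

```text
t: 5.2
eef_pos: [0.5997, 0.1159, 0.1089]
ee_rot: [1.52, 2.029, -0.15]
contact_force: [5.1, -0.1, -1.6]
width: 0.0131
grip_force: 42.5
```

send_rows(rows=[-1,0,0.0035,0,0,0,0,-1,0,0,0,0,0,-0.1,-1,0,0,0,0,0,-0.1,-1,0,0,0,0,0,-0.1,-1,0,0,0,0,0,-0.1,-1,0,0,0,0,0,-0.1,-1,0,0,0,0,0,-0.1,-1,0,0,0,0,0,-0.1,-1,0,0,0,0,0,-0.1,-1,0,0,0,0,0,-0.1], newtons=60)

```text
t: 6.2
eef_pos: [0.6057, 0.1212, 0.1091]
ee_rot: [0.494, 2.559, -0.48]
contact_force: [12.5, 9.5, -9.5]
width: 0.0126
grip_force: 61.8
```

send_rows(rows=[-1,0,0,0,0,0,-0.1,-1,0,0,0,0,0,0,-1,0,0,0,0,0,0,-1,0,0,0,0,0,0,-1,0,0,0,0,0,0,-1,0,0,0,0,0,0,-1,0,0,0,0,0,0,-1,0,0,0,0,0,0,-1,0,0,0,0,0,0,-1,0,0,0,0,0,0])

```text
t: 7.2
eef_pos: [0.6061, 0.122, 0.1089]
ee_rot: [0.37, 2.591, -0.513]
contact_force: [12.8, 10.4, -9.7]
width: 0.013
grip_force: 61.7
```

```bash
python3 - <<'E'
from h import *
np.set_printoptions(precision=4,suppress=True)
s=env.sense();print(s)
Rt=R.from_rotvec(s['ee_rot']);print((R.from_rotvec([1.52,2.029,-.15]).inv()*Rt).as_rotvec(),Rt.inv().apply(s['contact_force']),Rt.apply([0,0,1]),AX)
E
```

```text
{'t': 7.2, 'qpos': array([ 0.4543,  0.4797,  1.8208, -0.8329,  0.8314, -0.2565]), 'joint_vel': array([ 0.0009,  0.001 , -0.0003,  0.0003, -0.0009,  0.0007]), 'joint_torque': array([ -4.1704, -53.1811,  -9.8851,  -2.518 ,   6.3008,   0.0167]), 'eef_pos': array([0.6061, 0.122 , 0.1089]), 'ee_rot': array([ 0.3698,  2.5911, -0.5127]), 'contact_force': array([12.7804, 10.3712, -9.7347]), 'ft_torque': array([ 1.8065, -0.4917,  1.1674]), 'grip_force': 61.739773750305176, 'width': 0.01296750655321237}
[-0.0106  0.003  -0.9992] [-4.3649 16.4644  8.6912] [ 0.3935 -0.4162 -0.8197] [-0.3861  0.4242  0.8192]
```

send_rows(rows=[-1,-0.002,0.005,0.002,0,0,0,-1,0,0.005,0,0,0,0,-1,0,0,0,0,0,0,-0.1,0,0,0,0,0,0,-0.1,0,0,0,0,0,0,-0.1,0,0,0,0,0,0,-0.1,0,0,0,0,0,0,-0.1,0,0,0,0,0,0,-0.1,0,0,0,0,0,0,-0.1,0,0,0,0,0,0])

```text
t: 8.2
eef_pos: [0.606, 0.123, 0.1043]
ee_rot: [0.375, 2.596, -0.532]
contact_force: [-0.0, -0.5, -0.5]
width: 0.0386
grip_force: 0.0
```

```bash
python3 - <<'E'
from h import *
np.set_printoptions(precision=4,suppress=True)
s=env.sense();print(s['eef_pos'],s['contact_force'],s['width'])
Rt=R.from_rotvec(s['ee_rot']);p=s['eef_pos']-.16*Rt.apply([0,0,1]);print('retreat',p)
a=.4635
def hdl(a): 
    m=np.array([-np.sin(a),-np.cos(a)])*.15;c,q=np.cos(YAW),np.sin(YAW);return T0+[c*m[0]-q*m[1],q*m[0]+c*m[1]]
H=hdl(a);print('handle',H,hdl(.785));u=T0-H
Rd=tool([0,0,1],[*u,0]);twist([*H,.29],Rd,20,(p,Rt))
E
```

```text
[0.606  0.123  0.1043] [-0.0491 -0.5379 -0.4706] 0.038565576394427224
retreat [0.5448 0.1916 0.2353]
handle [ 0.5735 -0.0689] [ 0.5561 -0.0241]
N 20 row [-0.0168 -0.0006  0.0031] [0.0219 0.0316 0.1118]
```

```bash
python3 - <<'E'
from h import *
np.set_printoptions(precision=3,suppress=True)
s=env.sense();Rt=R.from_rotvec(s['ee_rot']);p=s['eef_pos']-.16*Rt.apply([0,0,1])
for i in range(20):
    p=p+Rt.apply([-.0168,-.0006,.0031]);Rt=Rt*R.from_rotvec([.0219,.0316,.1118])
    if i%3==1: print(i,p,Rt.apply([0,0,1]),Rt.apply([1,0,0]))
E
```

```text
1 [0.575 0.18  0.247] [ 0.311 -0.448 -0.838] [-0.778  0.386 -0.495]
4 [0.612 0.15  0.264] [ 0.201 -0.444 -0.873] [-0.576  0.667 -0.472]
7 [0.637 0.108 0.279] [ 0.102 -0.401 -0.91 ] [-0.295  0.862 -0.413]
10 [0.645 0.059 0.29 ] [ 0.024 -0.324 -0.946] [ 0.029  0.946 -0.323]
13 [0.637 0.009 0.295] [-0.021 -0.223 -0.975] [ 0.356  0.909 -0.216]
16 [ 0.612 -0.036  0.295] [-0.03  -0.11  -0.993] [ 0.646  0.756 -0.103]
19 [ 0.574 -0.069  0.289] [ 0.001  0.    -1.   ] [0.863 0.506 0.001]
```

send_rows(rows=[-0.1,0,0,-0.016,0,0,0,-0.1,0,0,-0.016,0,0,0,-0.1,0,0,-0.016,0,0,0,-0.1,0,0,-0.016,0,0,0,-0.1,0,0,-0.016,0,0,0,-0.1,0,0,-0.016,0,0,0,-0.1,0,0,-0.016,0,0,0,-0.1,0,0,-0.016,0,0,0,-0.1,0,0,-0.016,0,0,0,-0.1,0,0,-0.016,0,0,0])

```text
t: 9.2
eef_pos: [0.5439, 0.1927, 0.2376]
ee_rot: [0.375, 2.595, -0.53]
contact_force: [0.3, -0.3, 0.5]
width: 0.0384
grip_force: 0.0
```

send_rows(rows=[-0.1,-0.0168,-0.0006,0.0031,0.0219,0.0316,0.1118,-0.1,-0.0168,-0.0006,0.0031,0.0219,0.0316,0.1118,-0.1,-0.0168,-0.0006,0.0031,0.0219,0.0316,0.1118,-0.1,-0.0168,-0.0006,0.0031,0.0219,0.0316,0.1118,-0.1,-0.0168,-0.0006,0.0031,0.0219,0.0316,0.1118,-0.1,-0.0168,-0.0006,0.0031,0.0219,0.0316,0.1118,-0.1,-0.0168,-0.0006,0.0031,0.0219,0.0316,0.1118,-0.1,-0.0168,-0.0006,0.0031,0.0219,0.0316,0.1118,-0.1,-0.0168,-0.0006,0.0031,0.0219,0.0316,0.1118,-0.1,-0.0168,-0.0006,0.0031,0.0219,0.0316,0.1118])

```text
t: 10.2
eef_pos: [0.6445, 0.0766, 0.2888]
ee_rot: [1.922, 2.097, -0.332]
contact_force: [0.5, -0.3, -0.7]
width: 0.0386
grip_force: 0.0
```

send_rows(rows=[-0.1,-0.0168,-0.0006,0.0031,0.0219,0.0316,0.1118,-0.1,-0.0168,-0.0006,0.0031,0.0219,0.0316,0.1118,-0.1,-0.0168,-0.0006,0.0031,0.0219,0.0316,0.1118,-0.1,-0.0168,-0.0006,0.0031,0.0219,0.0316,0.1118,-0.1,-0.0168,-0.0006,0.0031,0.0219,0.0316,0.1118,-0.1,-0.0168,-0.0006,0.0031,0.0219,0.0316,0.1118,-0.1,-0.0168,-0.0006,0.0031,0.0219,0.0316,0.1118,-0.1,-0.0168,-0.0006,0.0031,0.0219,0.0316,0.1118,-0.1,-0.0168,-0.0006,0.0031,0.0219,0.0316,0.1118,-0.1,-0.0168,-0.0006,0.0031,0.0219,0.0316,0.1118])

```text
t: 11.2
eef_pos: [0.5734, -0.0686, 0.2911]
ee_rot: [-3.032, -0.819, -0.006]
contact_force: [0.0, 0.0, -0.1]
width: 0.0384
grip_force: 0.0
```

send_rows(rows=[-0.1,0,0,0,0,0,0,-0.1,0,0,0,0,0,0,-0.1,0,0,0,0,0,0,-0.1,0,0,0,0,0,0,-0.1,0,0,0,0,0,0,-0.1,0,0,0,0,0,0,-0.1,0,0,0,0,0,0,-0.1,0,0,0,0,0,0,-0.1,0,0,0,0,0,0,-0.1,0,0,0,0,0,0])

```text
t: 12.2
eef_pos: [0.5739, -0.0692, 0.2894]
ee_rot: [-3.031, -0.823, -0.001]
contact_force: [-0.4, 0.2, -0.3]
width: 0.0385
grip_force: 0.0
```

```bash
python3 - <<'E'
from h import *
np.set_printoptions(precision=4,suppress=True)
s=env.sense();print(s['eef_pos'],s['qpos'])
Rt=R.from_rotvec(s['ee_rot']);print(Rt.as_matrix())
c=wcam();im=get_image('wrist');save(im,'w3')
for z in(.205,.187,.14): print(z,proj(c,[.5735,-.0689,z]),proj(c,[.5706,-.0663,z]))
E
```

```text
[ 0.5739 -0.0692  0.2894] [-0.1935  0.2772  1.4214  0.0007  1.4424  0.847 ]
[[ 0.8627  0.5057  0.0008]
 [ 0.5057 -0.8627  0.0006]
 [ 0.0009 -0.0001 -1.    ]]
0.205 [321.3673 251.6786] [315.4235 253.485 ]
0.187 [321.4389 243.2665] [315.9048 244.9616]
0.14 [321.5871 225.9625] [316.9025 227.4172]
```

View pics/w3.png

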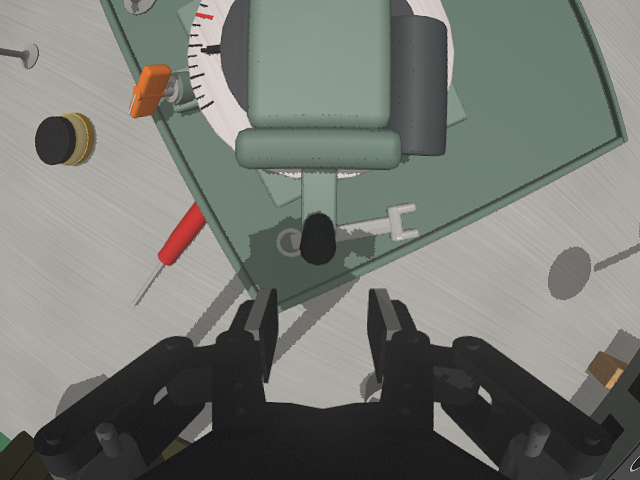

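The handle top is at (318,248), within 2 mm of the prediction. The knob has visibly turned about 1 rad. Descending to grip the handle.

send_rows(rows=[-0.1,0.001,-0.0015,0.012,0,0,0,-0.1,0,0,0.0155,0,0,0,-0.1,0,0,0.0155,0,0,0,-0.1,0,0,0.0155,0,0,0,-0.1,0,0,0.0155,0,0,0,-0.1,0,0,0.0155,0,0,0,-0.1,0,0,0.0155,0,0,0,-0.1,0,0,0.0155,0,0,0,-0.1,0,0,0,0,0,0,-0.1,0,0,0,0,0,0])

```text
t: 13.25
eef_pos: [0.5737, -0.0671, 0.1684]
ee_rot: [-3.031, -0.823, 0.0]
contact_force: [0.2, -0.2, 0.7]
width: 0.0383
grip_force: 0.0
```

send_rows(rows=[-1,0,0,0,0,0,0,-1,0,0,0,0,0,0,-1,0,0,0,0,0,0,-1,0,0,0,0,0,0,-1,0,0,0,0,0,0,-1,0,0,0,0,0,0,-1,0,0,0,0,0,0,-1,0,0,0,0,0,0,-1,0,0,0,0,0,0,-1,0,0,0,0,0,0], newtons=30)

```text
t: 14.25
eef_pos: [0.5743, -0.0671, 0.1696]
ee_rot: [-3.032, -0.823, -0.003]
contact_force: [-1.5, 1.2, 6.1]
width: 0.0229
grip_force: 30.4
```

```bash
python3 - <<'E'
from h import *
np.set_printoptions(precision=4,suppress=True)
s=env.sense();print(s['eef_pos'],s['contact_force'],s['width'],s['grip_force'])
g=s['eef_pos'][:2]-T0;c,q=np.cos(-YAW),np.sin(-YAW);m=np.array([c*g[0]-q*g[1],q*g[0]+c*g[1]]);a=np.arctan2(-m[0],-m[1]);print('r',np.hypot(*m),'a',a)
d=.785-a;Rt=R.from_rotvec(s['ee_rot'])
# rotate about swivel clockwise by d
Q=R.from_rotvec([0,0,-d]);p=np.r_[T0,0]+Q.apply(s['eef_pos']-np.r_[T0,0])
twist(p,Q*Rt,10);print(p)
E
```

```text
[ 0.5743 -0.0671  0.1696] [-1.4962  1.2011  6.1271] 0.022931248086130757 30.41563068050891
r 0.14837155384364745 a 0.4708437916205544
N 10 row [ 0.0001 -0.0047 -0.    ] [-0.0001 -0.      0.0314]
[ 0.5577 -0.0238  0.1696]
```

send_rows(rows=[-1,0.0001,-0.0047,0,0,0,0.0314,-1,0.0001,-0.0047,0,0,0,0.0314,-1,0.0001,-0.0047,0,0,0,0.0314,-1,0.0001,-0.0047,0,0,0,0.0314,-1,0.0001,-0.0047,0,0,0,0.0314,-1,0.0001,-0.0047,0,0,0,0.0314,-1,0.0001,-0.0047,0,0,0,0.0314,-1,0.0001,-0.0047,0,0,0,0.0314,-1,0.0001,-0.0047,0,0,0,0.0314,-1,0.0001,-0.0047,0,0,0,0.0314])

```text
t: 15.25
eef_pos: [0.5575, -0.0246, 0.1696]
ee_rot: [3.121, 0.338, 0.002]
contact_force: [-2.4, -2.3, 5.0]
width: 0.0233
grip_force: 30.4
```

send_rows(rows=[-1,0,0,0,0,0,0,-1,0,0,0,0,0,0,-1,0,0,0,0,0,0,-1,0,0,0,0,0,0,-1,0,0,0,0,0,0,-1,0,0,0,0,0,0,-1,0,0,0,0,0,0,-1,0,0,0,0,0,0,-1,0,0,0,0,0,0,-1,0,0,0,0,0,0])

```text
t: 16.25
eef_pos: [0.5573, -0.0238, 0.1696]
ee_rot: [-3.123, -0.339, -0.002]
contact_force: [-3.2, 0.3, 5.7]
width: 0.0234
grip_force: 30.5
```

```bash
cat >> h.py <<'E'
def hang(p):
    g=p[:2]-T0;c,q=np.cos(-YAW),np.sin(-YAW);m=np.array([c*g[0]-q*g[1],q*g[0]+c*g[1]]);return np.hypot(*m),np.arctan2(-m[0],-m[1])
E
python3 - <<'E'
from h import *
np.set_printoptions(precision=4,suppress=True)
s=env.sense();print(s['eef_pos'],s['contact_force'],s['width'],hang(s['eef_pos']))
c=wcam();im=get_image('wrist');cr=im[0:200,120:320];save(cv2.resize(cr,None,fx=3,fy=3,interpolation=cv2.INTER_CUBIC),'w4')
print({k:v for k,v in c.items()})
E
```

```text
[ 0.5573 -0.0238  0.1696] [-3.2409  0.257   5.7201] 0.0233954138192998 (np.float64(0.14881777658809772), np.float64(0.7856280621836639))
{'fx': 371.64829954431775, 'fy': 371.64829954431775, 'cx': 322.3540599300628, 'cy': 239.81255957040926, 'position': array([ 0.6278, -0.0084,  0.3052]), 'orientation': array([-0.2405,  0.1934, -1.345 ]), 'fish': 1}
```

View pics/w4.png

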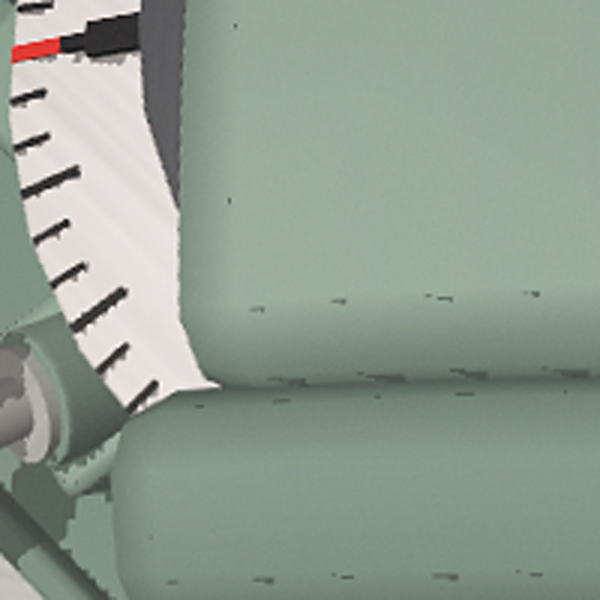

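The pointer tip, at about (62,43) in the crop, lines up with the red mark, which runs (12,55)–(60,46). The handle angle reads 0.7856. Releasing and going back up.

send_rows(rows=[-0.1,0,0,0,0,0,0,-0.1,0,0,0,0,0,0,-0.1,0,0,0,0,0,0,-0.1,0,0,0,0,0,0,-0.1,0,0,-0.02,0,0,0,-0.1,0,0,-0.02,0,0,0,-0.1,0,0,-0.02,0,0,0,-0.1,0,0,-0.03,0,0,0,-0.1,0,0,-0.03,0,0,0,-0.1,0,0,0,0,0,0])

```text
t: 17.3
eef_pos: [0.5599, -0.024, 0.2936]
ee_rot: [3.121, 0.339, 0.016]
contact_force: [0.4, -0.2, 0.9]
width: 0.0385
grip_force: 0.0
```

```bash
cat >> h.py <<'E'
K2=K+[-.0009,.0036,0]
E
python3 - <<'E'
from h import *
np.set_printoptions(precision=3,suppress=True)
s=env.sense();print(s['eef_pos'],s['qpos'])
Rg=tool(AX,R.from_rotvec([.375,2.595,-.53]).apply([1,0,0]))
d,w=twist(K2+.09*AX,Rg,20)
d=np.round(d,4);w=np.round(w,4);p=s['eef_pos'];Rt=R.from_rotvec(s['ee_rot'])
for i in range(20):
    p=p+Rt.apply(d);Rt=Rt*R.from_rotvec(w)
    if i%3==1: print(i,p,Rt.apply([0,0,1]))
E
```

```text
[ 0.56  -0.024  0.294] [-0.119  0.244  1.457  0.001  1.43   1.236]
N 20 row [ 0.014 -0.002  0.001] [-0.028 -0.029 -0.127]
1 [ 0.586 -0.012  0.291] [-0.027 -0.073 -0.997]
4 [0.618 0.017 0.283] [-0.044 -0.192 -0.98 ]
7 [0.636 0.055 0.27 ] [-0.016 -0.307 -0.952]
10 [0.638 0.095 0.252] [ 0.055 -0.398 -0.916]
13 [0.624 0.13  0.231] [ 0.156 -0.453 -0.877]
16 [0.597 0.155 0.207] [ 0.273 -0.463 -0.844]
19 [0.561 0.166 0.184] [ 0.385 -0.425 -0.819]
```

send_rows(rows=[-0.1,0.014,-0.002,0.001,-0.028,-0.029,-0.127,-0.1,0.014,-0.002,0.001,-0.028,-0.029,-0.127,-0.1,0.014,-0.002,0.001,-0.028,-0.029,-0.127,-0.1,0.014,-0.002,0.001,-0.028,-0.029,-0.127,-0.1,0.014,-0.002,0.001,-0.028,-0.029,-0.127,-0.1,0.014,-0.002,0.001,-0.028,-0.029,-0.127,-0.1,0.014,-0.002,0.001,-0.028,-0.029,-0.127,-0.1,0.014,-0.002,0.001,-0.028,-0.029,-0.127,-0.1,0.014,-0.002,0.001,-0.028,-0.029,-0.127,-0.1,0.014,-0.002,0.001,-0.028,-0.029,-0.127])

```text
t: 18.3
eef_pos: [0.6353, 0.0785, 0.2541]
ee_rot: [2.064, 1.939, -0.346]
contact_force: [-0.1, 0.3, 0.7]
width: 0.0385
grip_force: 0.0
```

send_rows(rows=[-0.1,0.014,-0.002,0.001,-0.028,-0.029,-0.127,-0.1,0.014,-0.002,0.001,-0.028,-0.029,-0.127,-0.1,0.014,-0.002,0.001,-0.028,-0.029,-0.127,-0.1,0.014,-0.002,0.001,-0.028,-0.029,-0.127,-0.1,0.014,-0.002,0.001,-0.028,-0.029,-0.127,-0.1,0.014,-0.002,0.001,-0.028,-0.029,-0.127,-0.1,0.014,-0.002,0.001,-0.028,-0.029,-0.127,-0.1,0.014,-0.002,0.001,-0.028,-0.029,-0.127,-0.1,0.014,-0.002,0.001,-0.028,-0.029,-0.127,-0.1,0.014,-0.002,0.001,-0.028,-0.029,-0.127])

```text
t: 19.3
eef_pos: [0.5599, 0.1619, 0.1835]
ee_rot: [0.363, 2.61, -0.519]
contact_force: [0.3, 0.4, 0.6]
width: 0.0388
grip_force: 0.0
```

send_rows(rows=[-0.1,0,0,0,0,0,0,-0.1,0,0,0,0,0,0,-0.1,0,0,0,0,0,0,-0.1,0,0,0,0,0,0,-0.1,0,0,0,0,0,0,-0.1,0,0,0,0,0,0,-0.1,0,0,0,0,0,0,-0.1,0,0,0,0,0,0,-0.1,0,0,0,0,0,0,-0.1,0,0,0,0,0,0])

```text
t: 20.3
eef_pos: [0.5607, 0.1614, 0.1849]
ee_rot: [0.372, 2.608, -0.518]
contact_force: [0.6, 0.5, 0.2]
width: 0.0386
grip_force: 0.0
```

```bash
python3 - <<'E'
from h import *
np.set_printoptions(precision=4,suppress=True)
s=env.sense();print(s['eef_pos'],s['qpos'])
c=wcam();im=get_image('wrist');save(im,'w5')
m=orange(im,(150,50,500,400));ys,xs=np.nonzero(m);print('wing',xs.mean(),ys.mean(),cv2.minAreaRect(np.c_[xs,ys].astype(np.float32)))
print('pred',proj(c,K2),'top',proj(c,K2+.013*AX),'boss',proj(c,K2-.026*AX),'oldK',proj(c,K))
Rg=tool(AX,R.from_rotvec([.375,2.595,-.53]).apply([1,0,0]));twist(K2+.09*AX,Rg,1)
x=Rg.apply([1,0,0])
print(proj(c,K2+.028*x),proj(c,K2-.028*x))
E
```

```text
[0.5607 0.1614 0.1849] [ 0.5556  0.3602  1.7641 -0.7046  1.0232 -0.352 ]
wing 327.3927927927928 248.27087087087088 ((328.0, 246.5), (22.0, 89.0), 0.0)
pred [327.6711 247.9221] top [328.0992 254.2523] boss [326.9357 237.0789] oldK [323.0698 249.1186]
N 1 row [ 0.0009  0.0038 -0.001 ] [ 0.0061 -0.0126  0.0032]
[327.9621 204.2912] [327.3549 288.6471]
```

View pics/w5.png

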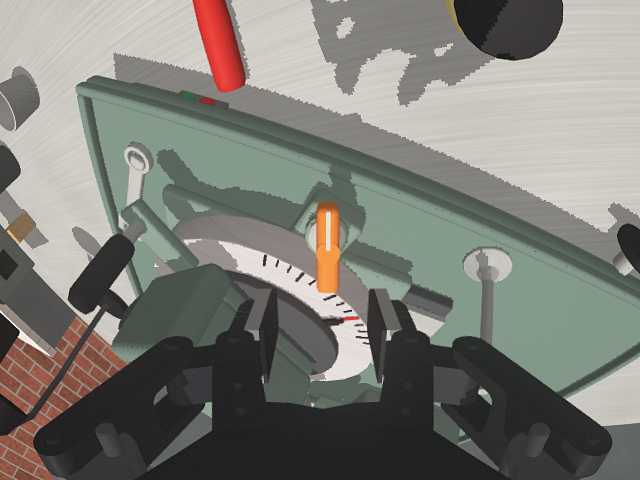

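The wing is centred at (328,246), aligned, and matches the prediction. The pointer still sits on the red mark at about (340,320). Apply the small correction, descend and grip.

send_rows(rows=[-0.1,0.001,0.004,0.001,0.006,-0.0125,0.003,-0.1,0,0,0.012,0,0,0,-0.1,0,0,0.012,0,0,0,-0.1,0,0,0.012,0,0,0,-0.1,0,0,0.012,0,0,0,-0.1,0,0,0.012,0,0,0,-0.1,0,0,0.012,0,0,0,-0.1,0,0,0.012,0,0,0,-0.1,0,0,0.012,0,0,0,-0.1,0,0,0,0,0,0])

```text
t: 21.35
eef_pos: [0.5984, 0.1228, 0.1021]
ee_rot: [0.374, 2.596, -0.528]
contact_force: [-0.1, 0.3, -0.2]
width: 0.0384
grip_force: 0.0
```

send_rows(rows=[-1,0,0,0,0,0,0,-1,0,0,0,0,0,0,-1,0,0,0,0,0,0,-1,0,0,0,0,0,0,-1,0,0,0,0,0,0,-1,0,0,0,0,0,0,-1,0,0,0,0,0,0,-1,0,0,0,0,0,0,-1,0,0,0,0,0,0,-1,0,0,0,0,0,0], newtons=60)

```text
t: 22.35
eef_pos: [0.5986, 0.1238, 0.1042]
ee_rot: [0.373, 2.594, -0.526]
contact_force: [-2.0, -2.6, 5.1]
width: 0.0129
grip_force: 59.8
```

```bash
python3 - <<'E'
from h import *
np.set_printoptions(precision=4,suppress=True)
s=env.sense();print(s['eef_pos'],s['contact_force'],s['ft_torque'],s['qpos'],'target',K2-.008*AX)
E
```

```text
[0.5986 0.1238 0.1042] [-1.9894 -2.5695  5.0515] [-0.4819  0.2186 -0.2468] [ 0.4664  0.4854  1.8289 -0.8371  0.8397 -0.2373] target [0.5987 0.1237 0.1039]
```

Well centred. Tightening now, first 0.9 rad.

send_rows(rows=[-1,0,0,0,0,0,0.1,-1,0,0,0,0,0,0.1,-1,0,0,0,0,0,0.1,-1,0,0,0,0,0,0.1,-1,0,0,0,0,0,0.1,-1,0,0,0,0,0,0.1,-1,0,0,0,0,0,0.1,-1,0,0,0,0,0,0.1,-1,0,0,0,0,0,0.1,-1,0,0,0,0,0,0])

```text
t: 23.35
eef_pos: [0.5984, 0.1235, 0.1042]
ee_rot: [1.423, 2.105, -0.19]
contact_force: [-3.2, -2.9, 6.4]
width: 0.013
grip_force: 59.9
```

```bash
cat > st.py <<'E'
from h import *
np.set_printoptions(precision=4,suppress=True)
s=env.sense();Rt=R.from_rotvec(s['ee_rot'])
print(s['eef_pos'],'F',Rt.inv().apply(s['contact_force']),'M',Rt.inv().apply(s['ft_torque']),'turned',(R.from_rotvec([.373,2.594,-.526]).inv()*Rt).as_rotvec(),'w',s['width'],'q6',s['qpos'][5],s['joint_torque'][5])
E
python3 st.py
```

```text
[0.5984 0.1235 0.1042] F [-4.9094 -2.7519 -5.2133] M [ 0.5369 -0.6182  0.1562] turned [ 0.0011 -0.0001  0.9026] w 0.013046538055541993 q6 0.6651471259928429 0.4191482160240412
```

send_rows(rows=[-1,0,0,0,0,0,0.04,-1,0,0,0,0,0,0.04,-1,0,0,0,0,0,0.04,-1,0,0,0,0,0,0.04,-1,0,0,0,0,0,0,-1,0,0,0,0,0,0,-1,0,0,0,0,0,0,-1,0,0,0,0,0,0,-1,0,0,0,0,0,0,-1,0,0,0,0,0,0])

```text
t: 24.35
eef_pos: [0.5983, 0.1234, 0.1043]
ee_rot: [1.579, 1.983, -0.129]
contact_force: [-2.9, -1.5, 7.1]
width: 0.0128
grip_force: 60.0
```

```bash
python3 st.py
```

```text
[0.5983 0.1234 0.1043] F [-4.5152 -1.0502 -6.295 ] M [ 0.4337 -0.6172 -0.2121] turned [ 0.0011 -0.0005  1.0594] w 0.0128084053388562 q6 0.8223412195205352 0.2221152652055025
```

send_rows(rows=[-1,0,0,0,0,0,0.04,-1,0,0,0,0,0,0.04,-1,0,0,0,0,0,0.04,-1,0,0,0,0,0,0,-1,0,0,0,0,0,0,-1,0,0,0,0,0,0,-1,0,0,0,0,0,0,-1,0,0,0,0,0,0,-1,0,0,0,0,0,0,-1,0,0,0,0,0,0])

```text
t: 25.35
eef_pos: [0.5981, 0.1244, 0.104]
ee_rot: [1.688, 1.887, -0.081]
contact_force: [-4.2, 1.0, 7.3]
width: 0.0129
grip_force: 109.2
```

```bash
python3 st.py
```

```text
[0.5981 0.1244 0.104 ] F [-2.4674 -1.2295 -8.0221] M [ 0.6374 -0.0344 -1.7285] turned [-0.0005 -0.0001  1.1743] w 0.012932743432714354 q6 0.9391723019986279 1.7463810369372368
```

The torque has jumped to 1.7 N m, so the knob is on its end stop. Release, back off and check.

send_rows(rows=[-0.1,0,0,0,0,0,0,-0.1,0,0,0,0,0,0,-0.1,0,0,0,0,0,0,-0.1,0,0,0,0,0,0,-0.1,0,0,-0.01,0,0,0,-0.1,0,0,-0.018,0,0,0,-0.1,0,0,-0.018,0,0,0,-0.1,0,0,-0.018,0,0,0,-0.1,0,0,-0.018,0,0,0,-0.1,0,0,-0.018,0,0,0])

```text
t: 26.35
eef_pos: [0.5596, 0.167, 0.1868]
ee_rot: [1.695, 1.883, -0.078]
contact_force: [-0.1, -0.2, 0.7]
width: 0.0384
grip_force: 0.0
```

send_rows(rows=[-0.1,0,0,-0.015,0,0,0,-0.1,0,0,-0.015,0,0,0,-0.1,0,0,-0.015,0,0,0,-0.1,0,0,-0.015,0,0,0,-0.1,0,0,-0.01,0,0,0,-0.1,0,0,0,0,0,0,-0.1,0,0,0,0,0,0,-0.1,0,0,0,0,0,0,-0.1,0,0,0,0,0,0,-0.1,0,0,0,0,0,0])

```text
t: 27.35
eef_pos: [0.533, 0.1957, 0.2424]
ee_rot: [1.695, 1.882, -0.081]
contact_force: [0.6, 0.1, -0.8]
width: 0.0386
grip_force: 0.0
```

```bash
python3 - <<'E'
from h import *
np.set_printoptions(precision=4,suppress=True)
s=env.sense();c=wcam();im=get_image('wrist');save(im,'w6')
m=orange(im,(150,50,500,400));ys,xs=np.nonzero(m);print('wing',cv2.minAreaRect(np.c_[xs,ys].astype(np.float32)))
Rt=R.from_rotvec(s['ee_rot']);print(s['eef_pos'],Rt.apply([1,0,0]))
h=cv2.cvtColor(im,cv2.COLOR_RGB2HSV);print(proj(c,[.6804,.1135,.105]),proj(c,[.6828,.1015,.107]))
E
```

```text
wing ((321.9461975097656, 221.0692138671875), (69.08734130859375, 16.992759704589844), 82.87498474121094)
[0.533  0.1957 0.2424] [-0.0068  0.8864 -0.4628]
[399.8487 221.2548] [399.0065 231.7721]
```

View pics/w6.png

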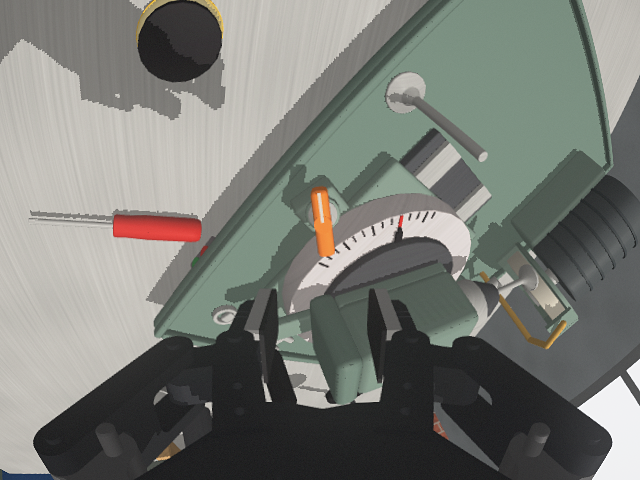

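The wing is back near its starting direction, slightly tighter than at the start. The pointer, at about (399,235), lines up with the red mark at (401,221), and the loose items haven't moved. Handing in.

```bash
python3 -c "
from rig import env
print(env.hand_in())"
```

```text
the job is handed in; nothing more can be done
None
```

I loosened the clamp, swung the workhead to the red 45° mark, screwed the clamp tight to its stop, released it and handed the job in at about 27 s with the arm clear; the hand-in returned no verdict.

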